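# Lock the medicine box with its sprung hook bar

### The job

Secure the medicine box for the drug round with its blue sprung bar: pick the bar off its rest, hook the red end of its blade over the far rim of the box, then draw the case back against its spring, along the rail on the lid, until the peg under the case drops into the hole in the rail, and leave it locked there on its own. The hole must be found by feel: pull gently, keeping the force on the box under 25 N, and leave the crusher, mortar, cups, funnel and dish alone.

Things in the scene. Friction and masses are not known exactly. Their poses are not given: they have to be found in the camera images.
- box: White steel medicine box fixed on the counter, 220 mm long (its x) by 120 mm wide (y); lid top 50 mm up. Origin: centre of its underside. Its +x axis points from the near end (catch) to the far end (rim). On the lid's centre line stand an aluminium rim at the far end and an aluminium rail nearer the robot; the tops of both are 62 mm above the origin (12 mm above the lid).
- rim (a point): Middle of the top edge of the far rim's outer face (110 mm from the box's origin along its x). The rim is 6 mm thick, 80 mm wide and 12 mm high, and flush with the end wall of the box, so the hook hangs outside it.
- catch (a point): Nominal centre of the square hole in the rail, at the rail's top face, 75 mm from the box's origin along its -x; its axes are those of the box. The rail is 27 mm wide, 110 mm long, and reaches 90 mm from the hole's centre towards the rim and 20 mm the other way. The hole is 14 mm by 14 mm and 12 mm deep. The rail is adjustable and clamped: the real hole lies anywhere up to 15 mm nearer or farther along the box's x than this point (not sideways), differently each time.
- case (a point): Centre of the bar's blue case, the part to grasp: like a tape measure, 70 mm long (its x), 28 mm wide (y, the grasp width), 56 mm high, standing upright; with the blade about 0.32 kg. Its underside is 28 mm below this point. Axes: x along the blade towards the hook, z up. Starts on a grey rest 28 mm wide whose two blocks hold the underside 24 mm above the counter.
- hook (a point): Lowest point, midway across, of the inner face (the one towards the case) of the red hook: a tooth 18 mm wide and 4 mm thick at the end of the stiff steel blade, reaching 12 mm below the level of the case's underside. The blade's underside is 5 mm above the level of the case's underside. With the blade drawn in, this face is 157 mm ahead of the peg's axis.
- blade (a joint): How far the blade is drawn out of the case (m): 0 drawn in, 0.052 hard end stop. A spring draws it in with 3 N at 0, rising by 1 N for each 10 mm. With the hook on the rim and the peg in the hole it is drawn out by 12 to 45 mm.
- peg_tip (a point): Lower end of the brass locking peg under the middle of the case (straight below case), 10 mm in diameter with a chamfered tip. Sprung: out, it stands 10 mm below the case's underside; it can be pushed up by 9.5 mm with 2 N at first and 3.4 N at the end, and springs out again when over the hole.
- mortar: White ceramic mortar, 108 mm across, 65 mm high, with its pestle leaning in it (about 120 mm high). Origin: centre of its underside. Bystander, loose.
- cups: Short stack of pale green medicine cups, 53 mm across, 55 mm high. Origin: centre of its underside. Bystander, loose.
- dish: Steel kidney dish, about 250 mm by 110 mm, 40 mm high. Origin: underside, near its middle. Bystander, loose.
- funnel: Clear plastic funnel standing mouth down, 90 mm across, 90 mm high. Origin: centre of its underside. Bystander, loose.
- crusher: Cast aluminium hand-cranked pill crusher, base 120 mm by 90 mm, 210 mm high, fixed. Origin: centre of its underside. Bystander.
Things that resemble listed ones, but are neither listed nor needed, are in the scene too. Of the things that look like the part that bears case, the smaller one is meant.

How it is judged:
By the outcome, as a careful person would: the job done as asked, in the order asked, and still so for the second after the job is handed in, with the robot touching nothing.
It also fails if it takes over 46 s, if anything falls off the work surface, if the arm or the gripper's body presses on something with over 40 N, if the wrist force passes 120 N, or if a joint passes its speed limit or range.

### The arm

A 7-joint arm with a two-finger parallel gripper is mounted at the origin on the work surface. World frame = base frame: x ahead of the robot, y to its left, z up, the work surface at z = 0. Lengths are in m, angles in degrees, forces in N, time in s.
With the tool pointing down it reaches from about 0.4 to 0.875 m from the base axis. Payload 19.3 kg.
Tool frame: the origin (TCP) lies midway between the tips of the shut fingers; the grasp point (between the pads) lies bot.hold_point_z behind it (bot.hold_point_z is the distance from the TCP to the grasp point, in m); x points along the fingers, z is the direction in which the jaws open and shut, and the axes are right-handed (so a half turn about x gives the same grasp; the last joint's range is limited). The gripper opens to 85 mm and grips with 20 to 120 N. Pads are 22 mm wide; open, the fingers measure 114 mm over their backs; the gripper's body (76 mm by 85 mm) begins 54 mm behind the grasp point. The pads swing forward as they close: fully open they stand 13 mm farther back than shut.
Start: joints at [-75.298, 29.874, -2.08, 91.645, 1.215, 58.505, -6.463], TCP at [0.201, 0.592, 0.231] pointing down, gripper open.
Joint ranges: [-166.77, 166.77], [-17.47, 122.26], [-85.68, 81.53], [9.62, 139.38], [-72.42, 252.41], [9.2, 110.78], [-144.41, 144.41]. Speed limits (degrees/s): [108.29, 108.29, 136.94, 136.94, 172.46, 172.46, 172.46].

### API

Orientations are given as [roll, pitch, yaw] about the fixed x, y, z axes, in that order (R = Rz(yaw) Ry(pitch) Rx(roll)).
In Python, from plant import bot, cams gives the robot as it stands.
- The arm moves only by the tool servo_tool, never from a script. Its argument "rows" is a list of rows, each a list of 7 numbers: the closure, from 0 (fully open) to 1 (shut), then the shift along the tool's x, y, z in m, then the turn, a rotation vector about the tool's x, y, z in rad. A call has 1 to 12 rows; each row shifts and turns the pose as measured when the row begins, along the tool's axes as they then stand; what a row does not reach is not made up. A row lasts 1/12 s, in which the tool goes at most 41.7 mm and 7.16 degrees, less where a joint would pass 70% of its speed; a pose out of reach is approached as far as the arm can. A call is refused whole if a number of a shift passes 0.0417 or a number of a turn 0.125, either way. A call with a gripper value outside its range is refused whole. The fingers move at their own pace and stop on an object; "force" is the grip in N (left out, the last holds). Time passes only in rows, so rows that do not move let the fingers close. It gives the time, the measured TCP pose, the force and the opening at its end, in the units of the state.
- bot.sense(): the state, without advancing time (a new reading comes with each control period).
- cams.capture(name): name is "scene" or "top" or "wrist"; returns (picture, depth): 400x640x3 uint8, red, green, blue; 400x640 float32, m along the optical axis (not along the pixel's ray), 0 where there is no reading.
- cams.camera_params(name): a dict with "vertical_fov" (degrees; the focal length in pixels is half the picture's height over the tangent of half this angle, whatever the lens; pixels are square), "cx", "cy" (the principal point, pixels), "k1" (the pictures are not rectified: a ray, as slopes to the right and down, at radius r is drawn at 1 + k1 r^2 times it, then the intrinsics apply), "view" (4x4, takes a point from world to camera coordinates); the wrist camera has in their place "hand_eye" (4x4, takes a point from camera to tool coordinates, whose origin is the TCP and whose axes are the tool frame's). Camera axes: x right, y down, z forward; pixel columns grow to the right and rows downward; lengths in m; the calibration is good to about 2 mm. A picture is of the moment at which its call begins: read the wrist's pose just before it. camera_params takes no time and is no camera call.
- bot.hand_in(): hands the job in, once; it reports no verdict.
The state is a dict: "time": time; "qpos": joint angles; "qd": joint speeds; "tau": joint torques, N m; "eef_pos": TCP position; "tcp_rot": TCP orientation; "wrist_force": force on the tool from outside, world axes, zero at the start; "torque": the same for the moment, N m; "finger_gap": finger opening in m.
Only numpy, scipy, OpenCV 4.12 (cv2) and the standard library are available. Lean on these libraries where they do the work, as an engineer would, in place of code of your own. Each camera call takes 0.05 s, during which the arm holds its last target. There are 200 camera calls.

## Working session

There is one attempt and no reset: what is moved stays moved. The work goes in short steps, Python scripts to look and compute and a tool call to move; the robot and the scene stay as the last step left them, time stands still between calls to the robot, and variables do not carry over. Pictures are saved under pics/ and viewed, about 8 in all and at most 12, crops included, and the job is handed in when it is done.

Besides the shell and the picture viewer there is one more tool, called after ">>>" as name([rows], argument=value, ...), one row to a line, values as JSON. servo_tool: Moves the arm, as the interface text tells. Its arguments: {"type":"object","properties":{"rows":{"type":"array","items":{"type":"array","items":{"type":"number"}}},"force":{"type":"number"}},"required":["rows"]}

```bash
ls; mkdir -p pics; cat > h.py <<'E'
import numpy as np,cv2
from plant import bot,cams
from scipy.spatial.transform import Rotation as R
def K(p):
    f=200/np.tan(np.radians(p['vertical_fov'])/2); return f
def campose(n,p,s=None):
    if n=='wrist':
        T=np.eye(4);T[:3,:3]=R.from_euler('xyz',s['tcp_rot'],degrees=True).as_matrix();T[:3,3]=s['eef_pos']
        return T@np.array(p['hand_eye'])
    return np.linalg.inv(np.array(p['view']))
def slopes(p,uv):
    uv=np.atleast_2d(np.asarray(uv,float));f=K(p)
    d=(uv-[p['cx'],p['cy']])/f; u=d.copy()
    for _ in range(20): u=d/(1+p['k1']*(u**2).sum(1,keepdims=True))
    return u
def ray(n,uv,s=None):
    p=cams.camera_params(n);T=campose(n,p,s);u=slopes(p,uv)
    d=np.c_[u,np.ones(len(u))]@T[:3,:3].T
    return T[:3,3],d
def onz(n,uv,z,s=None):
    o,d=ray(n,uv,s); return o+d*((z-o[2])/d[:,2])[:,None]
def proj(n,X,s=None):
    p=cams.camera_params(n);T=np.linalg.inv(campose(n,p,s));c=np.atleast_2d(X)@T[:3,:3].T+T[:3,3]
    u=c[:,:2]/c[:,2:];r=(u**2).sum(1,keepdims=True);return u*(1+p['k1']*r)*K(p)+[p['cx'],p['cy']]
def cloud(n,depth,s=None):
    v,u=np.mgrid[0:400,0:640]; o,d=ray(n,np.c_[u.ravel(),v.ravel()],s)
    return (o+d*depth.reshape(-1,1)).reshape(400,640,3)
def shot(n,name):
    s=bot.sense();im,d=cams.capture(n);cv2.imwrite(f'pics/{name}.png',im[:,:,::-1]);np.save(f'pics/{name}_d.npy',d)
    import json;json.dump({k:np.asarray(v).tolist() for k,v in s.items()},open(f'pics/{name}.json','w'))
    return s,im,d
E
python3 - <<'E'
from h import *
for n in('scene','top'): 
    s,im,d=shot(n,n); p=cams.camera_params(n);print(n,campose(n,p).round(3).tolist(),p['k1'],K(p))
print(s,bot.hold_point_z)
a=cv2.imread('pics/scene.png');b=cv2.imread('pics/top.png')
E
```

```text
pics
scene [[0.841, 0.344, -0.418, 1.291], [0.541, -0.556, 0.631, -1.041], [-0.015, -0.757, -0.654, 1.136], [0.0, 0.0, 0.0, 1.0]] -0.03411152313925957 518.5070317252656
top [[-0.022, -0.988, 0.154, 0.422], [-1.0, 0.022, -0.007, -0.014], [0.003, -0.155, -0.988, 1.104], [0.0, 0.0, 0.0, 1.0]] -0.05141881389046404 416.27488538734366
{'time': 0.05, 'qpos': array([-75.29681548,  29.909112  ,  -2.08179584,  91.67173299,
         1.21522323,  58.50437198,  -6.46445755]), 'qd': array([-0.07131925, -0.13683373, -0.03800041, -0.05169373, -0.07946503,
        0.04615142, -0.06147147]), 'tau': array([ 4.31406734e-03, -9.29426694e+01,  1.98730566e+00, -3.70970035e+01,
        1.82905264e-02,  5.26863994e-03, -5.12415318e-05]), 'eef_pos': array([0.20057472, 0.59160397, 0.23073894]), 'tcp_rot': array([-175.70453406,   89.93685976, -104.43135665]), 'wrist_force': array([ 0.68448099, -0.08161104, -0.10765625]), 'torque': array([ 0.00732204, -0.0250806 , -0.05018589]), 'finger_gap': 0.08571324224577415} 0.0187
```

View pics/scene.png

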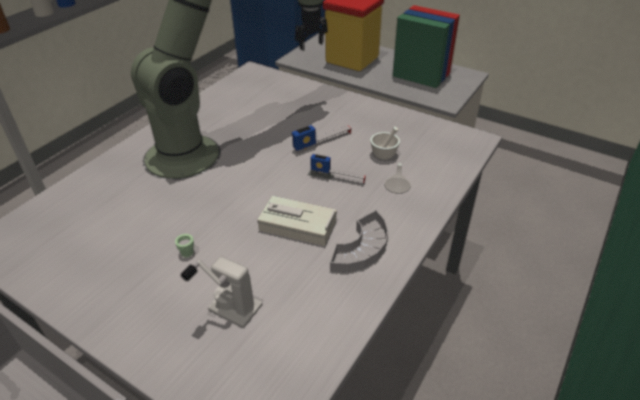

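View pics/top.png

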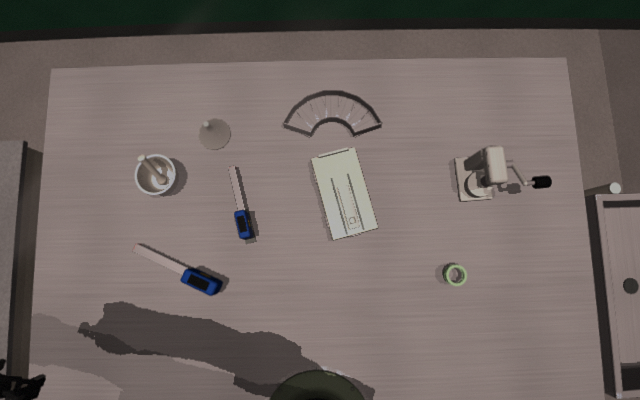

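Scene: two blue bars, at top-view pixels (243,222) and (202,281), scene (320,165) and (304,138). The one at (243,222) is smaller, so it should be the one meant. In the top view the box is at (345,193), with its hole near (352,220) at the robot's end and its rim near (333,153). I'll measure them and make one confirming crop.

```bash
python3 - <<'E'
from h import *
for n in('top','scene'):
    im=cv2.imread(f'pics/{n}.png');d=np.load(f'pics/{n}_d.npy');C=cloud(n,d)
    hsv=cv2.cvtColor(im,cv2.COLOR_BGR2HSV)
    m=((hsv[...,0]>100)&(hsv[...,0]<130)&(hsv[...,1]>150)).astype(np.uint8)
    m=cv2.morphologyEx(m,cv2.MORPH_CLOSE,np.ones((5,5)))
    cs,_=cv2.findContours(m,cv2.RETR_EXTERNAL,cv2.CHAIN_APPROX_NONE)
    for c in cs:
        if cv2.contourArea(c)<100: continue
        mm=np.zeros_like(m);cv2.drawContours(mm,[c],-1,1,-1)
        P=C[mm>0]; P=P[np.isfinite(P).all(1)]; zt=np.percentile(P[:,2],95)
        T=P[P[:,2]>zt-.006]
        if abs(zt)>.3: continue
        (cc,wh,a)=cv2.minAreaRect((T[:,:2]*1000).astype(np.float32)); print(n,cv2.boundingRect(c),'ztop',zt.round(4),'rect',np.round(cc,1),np.round(wh,1),round(a,1))
    # red
    r=((hsv[...,0]<8)|(hsv[...,0]>172))&(hsv[...,1]>110)
    N,l,st,ce=cv2.connectedComponentsWithStats(r.astype(np.uint8))
    for i in range(1,N):
        if 3<st[i,4]<300: print(n,'red',ce[i].round(1),st[i,4],np.median(C[l==i],0).round(3))
    # box lid by height
    m=(abs(C[...,2]-.05)<.006)
    N,l,st,ce=cv2.connectedComponentsWithStats(m.astype(np.uint8))
    i=1+st[1:,4].argmax(); P=C[l==i]; print(n,'lid',ce[i],st[i,4],np.median(P[:,2]),cv2.minAreaRect((P[:,:2]*1000).astype(np.float32)))
    m=(C[...,2]>.058)&(C[...,2]<.068); 
    N,l,st,ce=cv2.connectedComponentsWithStats(m.astype(np.uint8))
    for i in range(1,N):
        if st[i,4]>15:
            P=C[l==i];print(n,'h62',ce[i].round(),st[i,4],np.median(P,0).round(3),cv2.minAreaRect((P[:,:2]*1000).astype(np.float32)))
a=cv2.imread('pics/top.png')[125:305,120:390];cv2.imwrite('pics/crop.png',cv2.resize(a,None,fx=2.9,fy=2.9,interpolation=cv2.INTER_CUBIC))
E
```

```text
top (181, 269, 41, 26) ztop 0.0887 rect [378.8 150.9] [ 62.3 334.3] 4.3
top (235, 210, 15, 29) ztop 0.0841 rect [459.9  99.1] [230.3  57.4] 57.5
top lid [343.44703823 191.85234899] 3427 0.04980373673225835 ((582.9302368164062, -83.15961456298828), (223.03208923339844, 121.44707489013672), 13.880582809448242)
top h62 [333. 152.] 82 [ 0.688 -0.058  0.061] ((688.1851806640625, -57.67568588256836), (6.631845474243164, 79.47992706298828), 13.612372398376465)
top h62 [155. 174.] 351 [0.638 0.4   0.064] ((639.62548828125, 399.3919982910156), (104.69741821289062, 103.86003875732422), 44.6180534362793)
top h62 [470. 162.] 21 [ 0.653 -0.411  0.062] ((652.5468139648438, -413.2593994140625), (30.792978286743164, 10.960322380065918), 27.49502944946289)
top h62 [348. 206.] 421 [ 0.549 -0.092  0.062] ((545.7396240234375, -93.03563690185547), (110.48968505859375, 27.340621948242188), 13.582472801208496)
top h62 [318. 398.] 20 [ 0.088 -0.005  0.064] ((87.77477264404297, -6.364274978637695), (42.84317398071289, 3.999519109725952), 87.31369018554688)
scene (312, 156, 17, 16) ztop 0.0819 rect [ 908.3 -4
[... 3173 characters left out ...]
3.55517578125, -93.2055435180664), (112.64652252197266, 36.721675872802734), 10.395821571350098)
scene h62 [330. 219.] 48 [ 0.687 -0.06   0.063] ((686.6535034179688, -58.84504699707031), (7.480359077453613, 85.51566314697266), 14.722551345825195)
scene h62 [244. 302.] 53 [ 0.667 -0.452  0.063] ((664.2786254882812, -441.5626220703125), (52.316741943359375, 23.606571197509766), 62.1465950012207)
scene h62 [620. 346.] 29 [ 1.51  -0.075  0.062] ((1509.7437744140625, -73.8458251953125), (2.078298568725586, 78.47174072265625), 0.018092988058924675)
scene h62 [610. 389.] 25 [ 1.51  -0.204  0.064] ((1510.0828857421875, -202.2174835205078), (1.3073756694793701, 56.47005081176758), 0.3235437572002411)
```

View pics/crop.png

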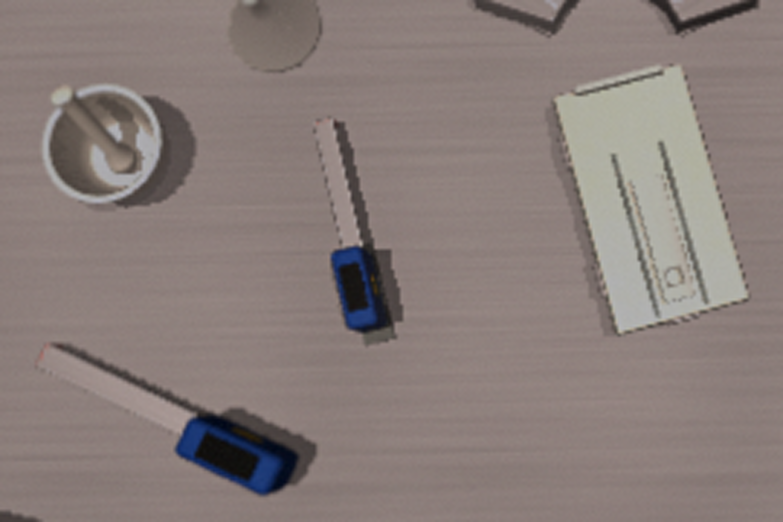

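The crop confirms it: the bar at top (243,222) is clearly the smaller of the two, with its hook at about (232,167). Box pose: centre (0.583,-0.083), yaw 13.7°, lid 50 mm, rail and rim 62 mm from both views, which matches the text. Next is the case pose and the approach.

```bash
cat >> h.py <<'E'
def goal(pos,yaw,s,flip=1):
    # tool x down, tool z along flip*y-axis of yaw frame ; returns tool-frame shift and turn
    y=np.array([-np.sin(yaw),np.cos(yaw),0])*flip; x=np.array([0,0,-1.]);
    G=np.c_[x,np.cross(y,x),y]; A=R.from_euler('xyz',s['tcp_rot'],degrees=True).as_matrix()
    return A.T@(np.array(pos)-s['eef_pos']), R.from_matrix(A.T@G).as_rotvec()
E
python3 - <<'E'
from h import *
im=cv2.imread('pics/top.png');d=np.load('pics/top_d.npy');C=cloud('top',d)
P=C[200:245,225:260].reshape(-1,3);T=P[(P[:,2]>.072)&(P[:,2]<.09)]
print('case',np.median(T[:,2]),cv2.minAreaRect((T[:,:2]*1000).astype(np.float32)),len(T))
P=C[160:213,220:250].reshape(-1,3);T=P[(P[:,2]>.018)&(P[:,2]<.045)]
print('blade',np.median(T[:,2]),cv2.minAreaRect((T[:,:2]*1000).astype(np.float32)),len(T))
im2=np.load('pics/scene_d.npy');C=cloud('scene',im2);P=C[140:200,300:380].reshape(-1,3)
T=P[(P[:,2]>.076)&(P[:,2]<.09)];print('case scene',np.median(T[:,2]),cv2.minAreaRect((T[:,:2]*1000).astype(np.float32)),len(T))
T=P[(P[:,2]>.018)&(P[:,2]<.045)];print('blade scene',np.median(T,0))
s=bot.sense();A=R.from_euler('xyz',s['tcp_rot'],degrees=True).as_matrix();print(A.round(3))
for f in(1,-1): print(goal([.51,.16,.25],np.radians(13),s,f))
print(cams.camera_params('wrist')['hand_eye'])
E
```

```text
case 0.08007657960064885 ((506.6437072753906, 173.47560119628906), (70.26737213134766, 28.635757446289062), 12.785160064697266) 320
blade 0.032510685427721286 ((600.2586059570312, 195.3052978515625), (129.71420288085938, 20.961618423461914), 15.455360412597656) 319
case scene 0.08172991654179995 ((506.39666748046875, 168.20486450195312), (68.97018432617188, 33.19282531738281), 19.579912185668945) 101
blade scene [0.54519381 0.20088131 0.03340262]
[[-0.    -0.947  0.321]
 [-0.001  0.321  0.947]
 [-1.    -0.    -0.001]]
(array([-0.01888911, -0.43162914, -0.30948207]), array([-5.53665294e-01, -9.81543731e-04, -2.25924767e-04]))
(array([-0.01888911, -0.43162914, -0.30948207]), array([ 2.58792704e+00, -3.00042600e-04,  1.30355311e-03]))
[[-2.50216228e-04 -3.16218567e-01  9.48686331e-01 -1.42138081e-01]
 [ 1.23520871e-04 -9.48686364e-01 -3.16218545e-01  8.16209835e-02]
 [ 9.99999961e-01  3.80595503e-05  2.76436316e-04 -4.55932711e-04]
 [ 0.00000000e+00  0.00000000e+00  0.00000000e+00  1.00000000e+00]]
```

>>> servo_tool([
  [0,-0.002,-0.033,-0.023,0,0,0],
  [0,-0.002,-0.033,-0.023,0,0,0],
  [0,-0.002,-0.033,-0.023,0,0,0],
  [0,-0.002,-0.033,-0.023,0,0,0],
  [0,-0.002,-0.033,-0.023,0,0,0],
  [0,0,-0.033,-0.023,0,0,0],
  [0,0,-0.033,-0.023,0,0,0],
  [0,0,-0.033,-0.023,0,0,0],
  [0,0,-0.033,-0.023,0,0,0],
  [0,0,-0.033,-0.023,0,0,0],
  [0,0,-0.033,-0.023,0,0,0],
  [0,0,-0.033,-0.023,0,0,0],
], force=60)

```text
time: 1.1
eef_pos: [0.4898, 0.195, 0.2374]
tcp_rot: [130.2, 89.7, -157.7]
wrist_force: [0.1, 0.6, 1.0]
finger_gap: 0.0856
```

```bash
python3 -c "
from h import *
s=bot.sense();print(goal([.507,.172,.25],np.radians(13.4),s))"
```

```text
(array([-0.01264199, -0.02335744, -0.01667136]), array([-0.54574464, -0.00254907, -0.00557478]))
```

>>> servo_tool([
  [0,-0.008,-0.023,-0.017,-0.12,0,0],
  [0,0,0,0,-0.12,0,0],
  [0,0,0,0,-0.12,0,0],
  [0,0,0,0,-0.12,0,0],
  [0,0,0,0,-0.066,0,0],
  [0,0,0,0,0,0,0],
])

```text
time: 1.6
eef_pos: [0.5118, 0.1588, 0.2443]
tcp_rot: [122.1, 89.5, -133.8]
wrist_force: [0.9, -0.1, 0.3]
finger_gap: 0.0858
```

```bash
python3 - <<'E'
from h import *
s,im,d=shot('wrist','w1');print(goal([.507,.172,.25],np.radians(13.4),s),s['eef_pos'],s['wrist_force'])
C=cloud('wrist',d,s);P=C.reshape(-1,3);P=P[d.ravel()>0]
near=np.hypot(P[:,0]-.507,P[:,1]-.172)<.06
T=P[near&(P[:,2]>.072)&(P[:,2]<.09)]
print('case',np.median(T[:,2]) if len(T) else 0,len(T)and cv2.minAreaRect((T[:,:2]*1000).astype(np.float32)),len(T))
E
```

```text
(array([-0.00575552,  0.00144933,  0.0139615 ]), array([ 0.01083774, -0.0051087 , -0.0080318 ])) [0.51175095 0.15876627 0.24430377] [ 0.87554357 -0.07164377  0.34345343]
case 0.07977365411029708 ((505.0006408691406, 172.84910583496094), (70.32040405273438, 28.068374633789062), 13.247650146484375) 1987
```

View pics/w1.png

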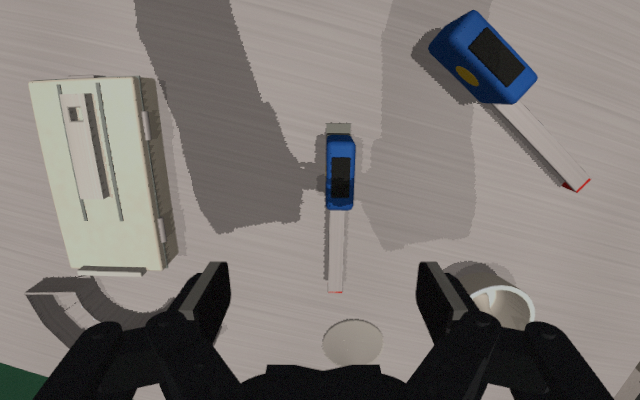

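The wrist view shows the case at (341,172), its hook at (336,291), and the rail with its hole at (75,113). The case is at (0.505,0.173) with yaw 13.25°.

```bash
python3 - <<'E'
from h import *
import json
s=json.load(open('pics/w1.json'));d=np.load('pics/w1_d.npy');im=cv2.imread('pics/w1.png');C=cloud('wrist',d,s)
print('to grasp',goal([.505,.1728,.033],np.radians(13.25),bot.sense()))
P=C.reshape(-1,3);P=P[(d.ravel()>0)]
b=np.hypot(P[:,0]-.583,P[:,1]+.083)<.14
for a,c in((.047,.053),(.0585,.067)):
    T=P[b&(P[:,2]>a)&(P[:,2]<c)];print(a,np.median(T[:,2]),cv2.minAreaRect((T[:,:2]*1000).astype(np.float32)))
T=P[b&(P[:,2]>.0585)&(P[:,2]<.067)]
u=np.array([np.cos(np.radians(13.6)),np.sin(np.radians(13.6))])
far=T[(T[:,:2]-[.583,-.083])@u>.07];near=T[(T[:,:2]-[.583,-.083])@u<.07]
for q in(far,near): print(len(q),cv2.minAreaRect((q[:,:2]*1000).astype(np.float32)))
# hole: pixels inside hole dark; contour
g=cv2.cvtColor(im,cv2.COLOR_BGR2GRAY)[100:128,60:92];print(g[::2,::2])
hd=C[108:120,69:82];print(hd[...,2].round(3)[::2,::2])
a=proj('wrist',[.65,.2,.03],s);print(a)
m=(cv2.cvtColor(im,cv2.COLOR_BGR2HSV)[280:300,320:350]);r=(m[...,1]>100)&((m[...,0]<8)|(m[...,0]>172));v,uu=np.nonzero(r);print('hook',uu.min()+320,uu.max()+320,v.min()+280,v.max()+280,np.median(C[280:300,320:350][r],0))
E
```

```text
to grasp (array([0.21120503, 0.00144104, 0.01626792]), array([ 0.00942618, -0.00515818, -0.00813221]))
0.047 0.049662096032673575 ((582.038330078125, -82.99685668945312), (219.6842041015625, 121.49368286132812), 14.01861572265625)
0.0585 0.06152699530242678 ((589.462158203125, -81.94083404541016), (204.8241729736328, 81.70553588867188), 13.776835441589355)
373 ((685.3218994140625, -58.43651580810547), (7.425673961639404, 81.70553588867188), 13.776835441589355)
2566 ((543.368408203125, -92.69461822509766), (110.28531646728516, 29.73853302001953), 13.447482109069824)
[[154 173 177 178 179 180 180 179 180 180 181 178 163  81  82  85]
 [140 172 176 178 179 180 179 180 180 180 182 179 180  78  82  85]
 [133 171 177 178 177 179 180 180 179 178 182 179 179  69  73  85]
 [142 174 175 172 168 166 162 159 154 152 167 180 179  96  81  84]
 [161 167 174 177 116  78  77  82 160 186 179 181 178 129  81  82]
 [185 159 172 176 134  75  72  78 152 174 185 176 178 164  82  81]
 [184 143 170 176 144  66  66  78 111 175 186 180 179 169  70  80]
 [186 136 172 176 155  82  76  76  81 177 186 175 179 180  70  82]
 [185 144 172 176 163  79  78  77  81 177 186 183 179 180 100  81]
 [187 159 174 174 170 113  78  77  83 170 181 186 180 180 104  81]
 [186 171 161 174 176 147  76  74  88 137 152 151 181 179 135  69]
 [185 186 138 173 176 165 167 168 167 169 170 172 182 179 170  79]
 [185 185 132 172 176 178 180 180 179 180 180 180 183 178 179  78]
 [185 186 151 172 177 177 178 179 179 180 180 180 182 179 178  83]]
[[0.058 0.056 0.054 0.048 0.049 0.05  0.049]
 [0.06  0.057 0.054 0.051 0.05  0.05  0.062]
 [0.06  0.057 0.055 0.051 0.049 0.049 0.05 ]
 [0.06  0.058 0.055 0.051 0.051 0.049 0.049]
 [0.06  0.058 0.055 0.053 0.05  0.05  0.049]
 [0.061 0.06  0.056 0.052 0.05  0.049 0.049]]
[[329.05585097 282.28851705]]
hook 335 341 291 292 [0.65910714 0.21463606 0.03238456]
```

>>> servo_tool([
  [0,0.01,0.001,0.016,0.009,-0.005,-0.008],
  [0,0.035,0,0.001,0,0,0],
  [0,0.035,0,0,0,0,0],
  [0,0.035,0,0,0,0,0],
  [0,0.02,0,0,0,0,0],
  [0,0,0,0,0,0,0],
])

```text
time: 2.15
eef_pos: [0.5076, 0.1771, 0.1059]
tcp_rot: [-79.7, 89.7, 22.5]
wrist_force: [-1.2, -0.0, -0.4]
finger_gap: 0.0852
```

```bash
python3 - <<'E'
from h import *
s=bot.sense();print(s['eef_pos'],goal([.505,.1728,.033],np.radians(13.25),s),s['wrist_force'])
import json;w=json.load(open('pics/w1.json'))
print('hole c',onz('wrist',[[66.5,106.5],[80,107],[71,121.5],[84,121.5],[75.5,114]],.062,w).round(4))
E
```

```text
[0.50764296 0.17710665 0.10592986] (array([ 0.07290453,  0.00391221, -0.00373105]), array([-0.01928647,  0.00099772,  0.00580212])) [-1.20081725 -0.01598571 -0.35540055]
hole c [[ 0.5038 -0.11    0.062 ]
 [ 0.5012 -0.0954  0.062 ]
 [ 0.5179 -0.1046  0.062 ]
 [ 0.5148 -0.0904  0.062 ]
 [ 0.5093 -0.0999  0.062 ]]
```

>>> servo_tool([
  [0,0.012,0.004,-0.004,-0.019,0,0.006],
  [0,0.03,0,0,0,0,0],
  [0,0.03,0,0,0,0,0],
  [0,0.006,0,0,0,0,0],
  [0,0,0,0,0,0,0],
])

```text
time: 2.57
eef_pos: [0.5064, 0.1737, 0.0295]
tcp_rot: [-78.9, 89.9, 23.8]
wrist_force: [-0.5, 0.6, 1.0]
finger_gap: 0.0856
```

```bash
python3 - <<'E'
from h import *
s=bot.sense();print(s['eef_pos'],goal([.505,.1728,.033],np.radians(13.25),s),s['wrist_force'])
E
```

```text
[0.50642301 0.17367742 0.02952871] (array([-0.00347558,  0.00157228, -0.00054126]), array([-0.00952917,  0.00048724,  0.00255   ])) [-0.49451007  0.6333685   0.95609221]
```

>>> servo_tool([
  [0,-0.004,0.0015,-0.0005,-0.009,0,0.002],
  [0,0,0,0,0,0,0],
  [1,0,0,0,0,0,0],
  [1,0,0,0,0,0,0],
  [1,0,0,0,0,0,0],
  [1,0,0,0,0,0,0],
  [1,0,0,0,0,0,0],
  [1,0,0,0,0,0,0],
  [1,0,0,0,0,0,0],
  [1,0,0,0,0,0,0],
], force=60)

```text
time: 3.4
eef_pos: [0.5082, 0.1741, 0.042]
tcp_rot: [-79.7, 89.5, 23.4]
wrist_force: [-0.1, 0.2, 0.2]
finger_gap: 0.0276
```

```bash
python3 - <<'E'
from h import *
s=bot.sense();print(s['eef_pos'],goal([.505,.1728,.033],np.radians(13.25),s),s['wrist_force'],s['finger_gap'])
E
```

```text
[0.50816955 0.17405952 0.04195065] (array([ 0.00892109,  0.00344796, -0.00052187]), array([-0.00255843,  0.00152424,  0.00843894])) [-0.06718559  0.23570698  0.20994796] 0.027634822243284226
```

>>> servo_tool([
  [1,-0.02,0,0,0,0,0],
  [1,-0.035,0,0,0,0,0],
  [1,-0.035,0,0,0,0,0],
  [1,-0.035,0,0,0,0,0],
  [1,-0.02,0,0,0,0,0],
  [1,0,0,0,0,0,0],
])

```text
time: 3.9
eef_pos: [0.5045, 0.1727, 0.19]
tcp_rot: [7.0, 90.0, 110.1]
wrist_force: [0.9, 1.2, -3.3]
finger_gap: 0.0275
```

```bash
python3 - <<'E'
from h import *
s,im,d=shot('wrist','w2');print(s['eef_pos'],s['tcp_rot'],goal([.505,.1728,.2],np.radians(13.25),s),s['wrist_force'],s['finger_gap'])
E
```

```text
[0.50450246 0.17267382 0.18996876] [  6.99973422  89.98716123 110.12101861] (array([-1.00312498e-02, -5.12915507e-04,  1.21666261e-05]), array([-2.24651127e-03,  2.22439225e-04, -2.70574674e-05])) [ 0.90790272  1.16479281 -3.29045348] 0.02748908671732721
```

View pics/w2.png

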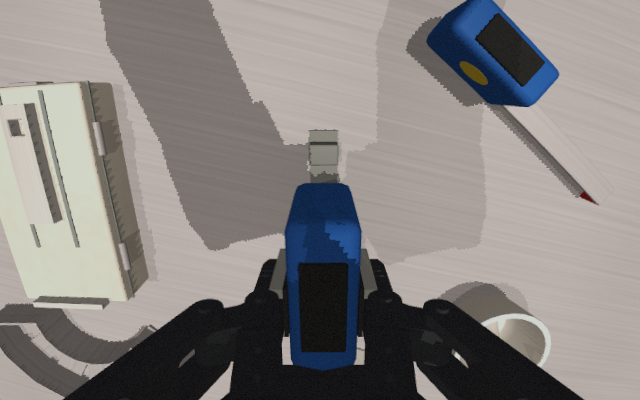

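The case is held: it has left the rest at (323,150), its top is at (325,310), and the wrist carries -3.3 N, which matches 0.32 kg. Now I'll measure how it sits in the gripper and where the hook is, using depth from all three cameras.

```bash
python3 - <<'E'
from h import *
s,im,d=shot('scene','s3');s,im2,d2=shot('top','t3')
import json
w=json.load(open('pics/w2.json'));wd=np.load('pics/w2_d.npy')
A=R.from_euler('xyz',w['tcp_rot'],degrees=True).as_matrix()
C=(cloud('wrist',wd,w)-w['eef_pos'])@A   # tool coords
T=C[200:360,285:362].reshape(-1,3)[wd[200:360,285:362].ravel()>0]
T=T[(T[:,0]<.0)]; h,e=np.histogram(T[:,0],bins=np.arange(-.12,0,.002));i=h.argmax();print('top plane x',e[i],h[max(0,i-3):i+4])
Q=T[abs(T[:,0]-e[i]-.001)<.004];print('rect tool y,z',cv2.minAreaRect((Q[:,1:]*1000).astype(np.float32)))
co=np.linalg.lstsq(np.c_[Q[:,1:],np.ones(len(Q))],Q[:,0],rcond=None)[0];print('plane',co)
# blade/hook
for n,dd,ii in(('scene',d,im),('top',d2,im2)):
    Cw=cloud(n,dd);Ct=(Cw-w['eef_pos'])@A
    hs=cv2.cvtColor(ii,cv2.COLOR_RGB2HSV)
    m=(dd>0)&(Ct[...,1]<-.045)&(Ct[...,1]>-.19)&(abs(Ct[...,2])<.02)&(abs(Ct[...,0])<.06)
    T=Ct[m];print(n,len(T),T.min(0),T.max(0)) if len(T) else print('none')
    if len(T)>5:
        co=np.polyfit(T[:,1],T[:,0],1);print('blade x vs y',co,'z vs y',np.polyfit(T[:,1],T[:,2],1))
    red=((hs[...,0]<8)|(hs[...,0]>172))&(hs[...,1]>90)&(abs(Ct[...,1]+.14)<.06)&(abs(Ct[...,2])<.05)
    if red.any(): print('red',red.sum(),np.median(Ct[red],0))
E
```

```text
top plane x -0.039999999999999925 [   0    0  979 4016 3946 1013  479]
rect tool y,z ((7.223594665527344, 0.13247299194335938), (62.424400329589844, 30.248647689819336), 0.8242645263671875)
plane [ 0.01606185  0.00157392 -0.03838746]
scene 140 [ 0.0042657  -0.15728782 -0.01568462] [ 0.03017751 -0.04622848  0.01620488]
blade x vs y [-0.02857786  0.00795443] z vs y [ 0.01638185 -0.00078403]
top 133 [ 0.00963807 -0.15817857 -0.00920032] [ 0.03204766 -0.09758691  0.00913844]
blade x vs y [-0.03924625  0.00941377] z vs y [-0.15049678 -0.02250235]
red 10 [ 0.01554123 -0.15635854  0.00088963]
```

>>> servo_tool([
  [1,0,0.003,-0.02,0,0,0],
  [1,0,0.003,-0.038,0,0,0],
  [1,0,0.003,-0.038,0,0,0],
  [1,0,0.003,-0.038,0,0,0],
  [1,0,0.003,-0.038,-0.009,0,0],
  [1,0,0.003,-0.038,0,0,0],
  [1,0,0,-0.038,0,0,0],
  [1,0,0,-0.012,0,0,0],
  [1,0,0,0,0,0,0],
])

```text
time: 4.8
eef_pos: [0.539, -0.0949, 0.1674]
tcp_rot: [84.0, 88.2, -171.9]
wrist_force: [-1.0, 0.3, -4.5]
finger_gap: 0.0277
```

```bash
python3 - <<'E'
from h import *
s=bot.sense();print(s['eef_pos'],s['wrist_force'],goal([.5475,-.0911,.17],np.radians(13.75),s))
E
```

```text
[ 0.53900512 -0.09489457  0.16741778] [-1.03994865  0.26261092 -4.49059842] (array([-0.00285866, -0.00907937,  0.00161949]), array([ 0.00612674,  0.00317628, -0.03089337]))
```

>>> servo_tool([
  [1,-0.003,-0.009,0.0015,0.006,0.003,-0.03],
  [1,0,0,0,0,0,0],
])

```text
time: 4.97
eef_pos: [0.5457, -0.0926, 0.166]
tcp_rot: [76.1, 89.6, 179.7]
wrist_force: [-0.2, -0.0, -3.8]
finger_gap: 0.0272
```

```bash
cat > rel.py <<'E'
from h import *
import sys,json
s,im,d=shot('wrist',sys.argv[1]);print(s['eef_pos'],s['wrist_force'],'goal',goal([.5475,-.0911,.17],np.radians(13.75),s))
C=cloud('wrist',d,s);P=C.reshape(-1,3);ok=(d.ravel()>0)
A=R.from_euler('xyz',s['tcp_rot'],degrees=True).as_matrix()
u=np.array([np.cos(np.radians(13.75)),np.sin(np.radians(13.75))]);n=np.array([-u[1],u[0]])
B=np.c_[(P[:,:2]-[.5825,-.0826])@u,(P[:,:2]-[.5825,-.0826])@n,P[:,2]]
q=B[ok&(abs(B[:,2]-.062)<.003)&(abs(B[:,1])<.03)&(B[:,0]<.03)&(B[:,0]>-.11)]
if len(q)>50: 
    print('rail',len(q),np.median(q[:,2]),q.min(0),q.max(0),cv2.minAreaRect((q[:,:2]*1000).astype(np.float32)))
    for a in np.arange(-.1,.0,.01):
        k=q[abs(q[:,0]-a)<.005]
        if len(k)>20: print(round(a,3),np.percentile(k[:,1],[1,99]).round(4),len(k))
hol=B[ok&(B[:,2]<.056)&(abs(B[:,1])<.012)&(B[:,0]<0)&(B[:,0]>-.094)];print('hole px',len(hol),len(hol)and (hol.min(0),hol.max(0)))
Tt=(P-s['eef_pos'])@A;t=Tt[ok&(abs(Tt[:,0]+.0385)<.005)&(abs(Tt[:,2])<.025)&(abs(Tt[:,1])<.06)];print('case top tool',cv2.minAreaRect((t[:,1:]*1000).astype(np.float32)))
E
python3 rel.py w4
```

```text
[ 0.54567517 -0.09263658  0.16601684] [-2.28554818e-01 -2.47571172e-03 -3.84801497e+00] goal (array([-0.00399495, -0.00210914,  0.00107169]), array([-0.00309571,  0.00157949, -0.00634815]))
rail 1684 0.061554566081141765 [-0.0954971  -0.01440386  0.05905283] [-0.05213772  0.01266601  0.06397678] ((-73.82463073730469, -0.9280471801757812), (26.961441040039062, 43.412776947021484), 89.62145233154297)
-0.1 [-0.0138  0.0124] 36
-0.09 [-0.0141  0.0126] 501
-0.08 [-0.0144  0.0121] 282
-0.07 [-0.0138  0.0122] 309
-0.06 [-0.0139  0.0123] 438
-0.05 [-0.014   0.0124] 118
hole px 303 (array([-0.08044967, -0.00792678,  0.04770869]), array([-0.0680911 ,  0.00563246,  0.05437923]))
case top tool ((5.675834655761719, -2.0572509765625), (68.60562896728516, 48.17890167236328), 16.272117614746094)
```

View pics/w4.png

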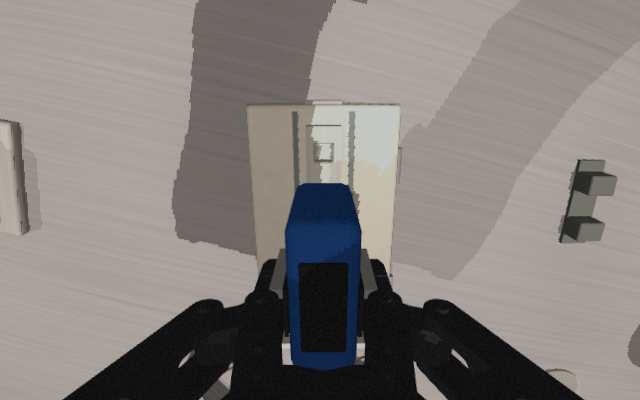

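The wrist view shows the case over the rail, lined up with it, and the hole at (324,151). The rail's centre is 0.9 mm to the right of my estimate. I'll go down with that corrected.

>>> servo_tool([
  [1,0,-0.002,0,-0.003,0.0015,-0.006],
  [1,0.025,0,0,0,0,0],
  [1,0.025,0,0,0,0,0],
  [1,0.01,0,0,0,0,0],
  [1,0,0,0,0,0,0],
])

```text
time: 5.43
eef_pos: [0.545, -0.0886, 0.1015]
tcp_rot: [73.3, 89.6, 177.5]
wrist_force: [-0.2, 0.9, -3.3]
finger_gap: 0.0272
```

```bash
cat > st.py <<'E'
from h import *
s=bot.sense();print(s['eef_pos'],s['wrist_force'].round(2),s['torque'].round(2),'g',*[v.round(4) for v in goal([.5477,-.0920,.0805],np.radians(13.75),s)],s['finger_gap'])
E
python3 st.py
python3 - <<'E'
from h import *
s,im,d=shot('scene','s5')
cv2.imwrite('pics/s5c.png',cv2.resize(im[170:260,235:365,::-1],None,fx=6,fy=6,interpolation=cv2.INTER_CUBIC))
A=R.from_euler('xyz',s['tcp_rot'],degrees=True).as_matrix()
hs=cv2.cvtColor(im,cv2.COLOR_RGB2HSV);r=((hs[...,0]<8)|(hs[...,0]>172))&(hs[...,1]>90);C=cloud('scene',d)
m=r&(abs(C[...,0]-.69)<.06)&(abs(C[...,1]+.06)<.06);print(np.argwhere(m)[:,::-1].tolist(),C[m].round(3).tolist())
u=np.array([np.cos(np.radians(13.75)),np.sin(np.radians(13.75))])
print('box x',((C[m][:,:2]-[.5827,-.0835])@u).round(4))
E
```

```text
[ 0.5449659  -0.08864837  0.10150194] [-0.21  0.91 -3.29] [-0.02  0.11  0.04] g [ 0.021 -0.002 -0.004] [ 0.0072  0.0021 -0.007 ] 0.02717092427977984
[[334, 212], [333, 213], [334, 213], [333, 214], [334, 214], [334, 215], [333, 216]] [[0.698, -0.053, 0.092], [0.7, -0.061, 0.094], [0.695, -0.048, 0.082], [0.699, -0.06, 0.089], [0.697, -0.051, 0.082], [0.698, -0.053, 0.08], [0.699, -0.06, 0.081]]
box x [0.1195 0.1188 0.1177 0.1183 0.1189 0.1196 0.1187]
```

View pics/s5c.png

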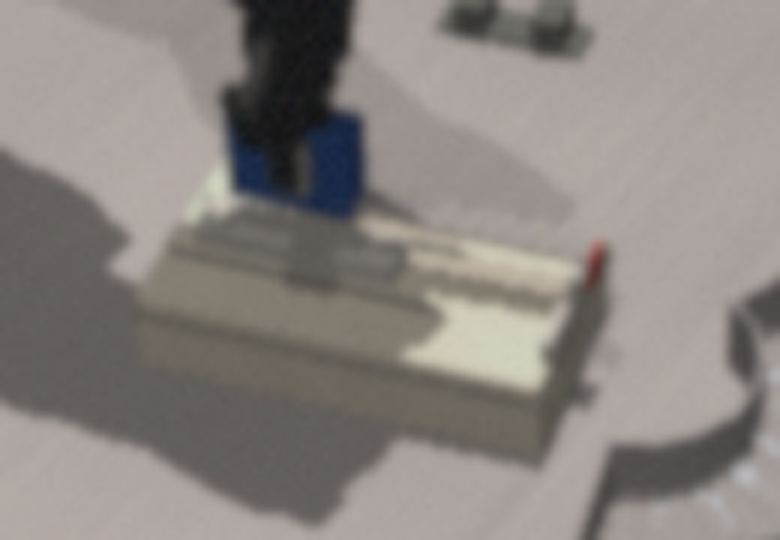

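The red hook (scene pixel 334,214) is just beyond the rim at box x ≈ 118 mm, and the bar lies along the rail. Now I'll correct sideways by 4 mm and lower it.

>>> servo_tool([
  [1,0,-0.002,-0.004,0.007,0.002,-0.007],
  [1,0,0,0,0,0,0],
])

```text
time: 5.65
eef_pos: [0.5488, -0.0919, 0.1036]
tcp_rot: [-105.4, 89.9, -1.6]
wrist_force: [-0.1, -0.0, -2.9]
finger_gap: 0.0273
```

```bash
python3 st.py
```

```text
[ 0.54884897 -0.09190076  0.10358426] [-0.14 -0.03 -2.92] [-0.05  0.    0.06] g [0.0231 0.0012 0.0002] [ 0.0005 -0.0004  0.0015] 0.027282170204513137
```

Well aligned. Lowering gently.

>>> servo_tool([
  [1,0.009,0,0,0,0,0],
  [1,0.006,0,0,0,0,0],
  [1,0.003,0,0,0,0,0],
  [1,0,0,0,0,0,0],
])

```text
time: 5.98
eef_pos: [0.5507, -0.0922, 0.0867]
tcp_rot: [-107.6, 89.6, -3.8]
wrist_force: [-0.6, 0.7, -0.1]
finger_gap: 0.0275
```

```bash
python3 st.py
```

```text
[ 0.55072609 -0.09223485  0.08668477] [-0.6   0.69 -0.07] [0.06 0.11 0.02] g [0.0062 0.0029 0.001 ] [ 0.0002 -0.002   0.0062] 0.027526158531603968
```

>>> servo_tool([
  [1,0.003,0.001,0.001,0,-0.002,0.006],
  [1,0.001,0,0,0,0,0],
  [1,0,0,0,0,0,0],
])

```text
time: 6.23
eef_pos: [0.5499, -0.0916, 0.0827]
tcp_rot: [-108.1, 90.0, -4.3]
wrist_force: [-0.8, -0.4, -0.1]
finger_gap: 0.0272
```

```bash
python3 st.py
```

```text
[ 0.5498663  -0.09158861  0.08268878] [-0.78 -0.39 -0.13] [-0.13  0.02  0.04] g [0.0022 0.0022 0.0001] [ 0.0001 -0.0001  0.0004] 0.027190104557838088
```

>>> servo_tool([
  [1,0,0.004,0,0,0,0],
  [1,0,0.004,0,0,0,0],
  [1,0,0.004,0,0,0,0],
  [1,0,0.002,0,0,0,0],
  [1,0,0,0,0,0,0],
])

```text
time: 6.65
eef_pos: [0.5367, -0.0947, 0.0836]
tcp_rot: [-99.7, 89.7, 4.1]
wrist_force: [3.8, 1.3, -1.7]
finger_gap: 0.0271
```

```bash
python3 st.py
```

```text
[ 0.53669047 -0.09472244  0.0835634 ] [ 3.8   1.33 -1.68] [ 0.16 -0.4  -0.01] g [ 0.0031 -0.0113  0.    ] [ 0.0006 -0.0008  0.0046] 0.027075003779716958
```

The +x force has risen to 3.8 N, so the hook has caught the rim and the blade is drawing out. I'll keep pulling.

>>> servo_tool([
  [1,0.001,0.003,0,0,0,0.004],
  [1,0,0.003,0,0,0,0],
  [1,0,0.003,0,0,0,0],
  [1,0,0.003,0,0,0,0],
  [1,0,0.002,0,0,0,0],
])

```text
time: 7.07
eef_pos: [0.5261, -0.0975, 0.0839]
tcp_rot: [-105.6, 89.5, -1.8]
wrist_force: [5.8, 1.5, -2.4]
finger_gap: 0.027
```

```bash
python3 st.py
```

```text
[ 0.52605839 -0.09745797  0.08388811] [ 5.77  1.5  -2.4 ] [ 0.29 -1.08 -0.04] g [ 0.0036 -0.0223  0.0001] [ 0.0016 -0.0022  0.0079] 0.026961616729443787
```

>>> servo_tool([
  [1,0.003,0.001,0,0.001,-0.002,0.008],
  [1,0.0005,0.002,0,0,0,0.002],
  [1,0.0005,0.002,0,0,0,0],
  [1,0.0005,0.001,0,0,0,0],
])

```text
time: 7.4
eef_pos: [0.524, -0.0982, 0.0806]
tcp_rot: [-106.4, 89.7, -2.5]
wrist_force: [4.0, 2.1, 1.0]
finger_gap: 0.027
```

```bash
python3 st.py
```

```text
[ 0.52397535 -0.09818451  0.0806359 ] [4.01 2.11 1.02] [ 0.56 -1.32  0.01] g [ 0.0003 -0.0245  0.0003] [ 0.0012 -0.0015  0.005 ] 0.027008342024472436
```

>>> servo_tool([
  [1,0,0.003,0,0.001,-0.001,0.005],
  [1,0,0.003,0,0,0,0.001],
  [1,0,0.003,0,0,0,0],
  [1,0,0.002,0,0,0,0],
])

```text
time: 7.73
eef_pos: [0.5175, -0.0998, 0.0816]
tcp_rot: [-105.4, 89.6, -1.6]
wrist_force: [6.3, 1.9, -2.5]
finger_gap: 0.0274
```

```bash
python3 st.py
```

```text
[ 0.51754601 -0.09982338  0.08158715] [ 6.35  1.87 -2.53] [ 0.38 -1.28 -0.  ] g [ 0.0013 -0.0311  0.0004] [ 0.0016 -0.0018  0.0064] 0.02741729941333126
```

>>> servo_tool([
  [1,0.001,0.002,0,0.001,-0.001,0.006],
  [1,0.0003,0.002,0,0,0,0.001],
  [1,0.0003,0.002,0,0,0,0],
])

```text
time: 7.98
eef_pos: [0.5136, -0.1009, 0.0804]
tcp_rot: [-116.4, 89.8, -12.6]
wrist_force: [5.0, 1.0, -1.5]
finger_gap: 0.0273
```

```bash
python3 st.py
```

```text
[ 0.51364357 -0.10088347  0.08037958] [ 4.98  1.04 -1.55] [ 0.44 -1.6  -0.03] g [-0.     -0.0352  0.0005] [ 0.0011 -0.0014  0.0029] 0.027326019341246822
```

>>> servo_tool([
  [1,0.0005,0.002,0,0.001,-0.001,0.004],
  [1,0.0005,0.002,0,0,0,0],
])

```text
time: 8.15
eef_pos: [0.5117, -0.1015, 0.0799]
tcp_rot: [-112.9, 89.8, -9.1]
wrist_force: [11.1, 4.0, 5.6]
finger_gap: 0.0271
```

```bash
python3 st.py
```

```text
[ 0.51171006 -0.1014786   0.07989925] [11.15  4.02  5.56] [ 1.   -2.57  0.04] g [-0.0005 -0.0372  0.0006] [ 0.0006 -0.0012  0.0029] 0.02711533401766425
```

The force has jumped to about 12 N at the expected place. The peg may have dropped in, or the case may be rubbing on the rail. I'll take the weight off and pull a little more to tell which.

>>> servo_tool([
  [1,-0.0005,0.0005,0,0,0,0.002],
  [1,-0.0003,0.001,0,0,0,0],
])

```text
time: 8.32
eef_pos: [0.5114, -0.1015, 0.0809]
tcp_rot: [-115.8, 89.8, -12.0]
wrist_force: [5.8, 1.7, -5.0]
finger_gap: 0.0274
```

```bash
python3 st.py
```

```text
[ 0.51143795 -0.10153317  0.08087269] [ 5.84  1.74 -5.04] [ 0.26 -1.19 -0.01] g [ 0.0005 -0.0375  0.0006] [ 0.001  -0.0016  0.0033] 0.02743912334750422
```

>>> servo_tool([
  [1,0,-0.002,0,0,0,0.001],
  [1,0,-0.0015,0,0,0,0],
])

```text
time: 8.48
eef_pos: [0.5151, -0.1006, 0.0808]
tcp_rot: [-121.3, 89.8, -17.5]
wrist_force: [3.6, 1.4, -3.6]
finger_gap: 0.0277
```

```bash
python3 st.py
```

```text
[ 0.51514515 -0.1005961   0.08076681] [ 3.65  1.37 -3.64] [ 0.14 -0.63 -0.05] g [ 0.0004 -0.0337  0.0006] [ 0.001  -0.0016  0.0026] 0.02765667520064123
```

>>> servo_tool([
  [1,0,-0.001,0,0,0,0.001],
  [1,0,-0.0005,0,0,0,0],
])

```text
time: 8.65
eef_pos: [0.5153, -0.1006, 0.0803]
tcp_rot: [116.5, 89.9, -139.8]
wrist_force: [-1.6, -0.1, 1.1]
finger_gap: 0.0274
```

```bash
python3 st.py
```

```text
[ 0.51527166 -0.10055366  0.08029145] [-1.57 -0.08  1.1 ] [ 0.08 -0.13  0.03] g [-0.0003 -0.0335  0.0006] [ 0.0006 -0.001  -0.002 ] 0.027397167180561285
```

Moving forward is now blocked. Pulling stopped at one wall, and pushing stopped about 4 mm further on, which is the slack of a 10 mm peg in a 14 mm hole, so the peg is in. Releasing.

>>> servo_tool([
  [1,0,0,0,0,0,0],
  [0,0,0,0,0,0,0],
  [0,0,0,0,0,0,0],
  [0,0,0,0,0,0,0],
  [0,0,0,0,0,0,0],
  [0,0,0,0,0,0,0],
])

```text
time: 9.15
eef_pos: [0.5144, -0.1008, 0.08]
tcp_rot: [100.0, 89.8, -156.3]
wrist_force: [-0.2, -0.4, -0.4]
finger_gap: 0.0849
```

```bash
python3 st.py
```

```text
[ 0.51440763 -0.10084504  0.07997644] [-0.18 -0.42 -0.43] [ 0.01 -0.03 -0.01] g [-0.0007 -0.0344  0.0007] [ 0.0002 -0.0007 -0.004 ] 0.08490149839702132
```

>>> servo_tool([
  [0,-0.02,0,0,0,0,0],
  [0,-0.03,0,0,0,0,0],
  [0,-0.035,0,0,0,0,0],
  [0,-0.035,0,0,0,0,0],
  [0,-0.025,0,0,0,0,0],
  [0,0,0,0,0,0,0],
  [0,0,0,0,0,0,0],
])

```text
time: 9.73
eef_pos: [0.5135, -0.1005, 0.2309]
tcp_rot: [85.7, 89.6, -170.6]
wrist_force: [0.1, -0.4, 0.2]
finger_gap: 0.0853
```

```bash
python3 - <<'E'
from h import *
s,im,d=shot('wrist','w6');C=cloud('wrist',d,s);P=C.reshape(-1,3)[d.ravel()>0]
u=np.array([np.cos(np.radians(13.75)),np.sin(np.radians(13.75))]);n=np.array([-u[1],u[0]])
B=np.c_[(P[:,:2]-[.5827,-.0835])@u,(P[:,:2]-[.5827,-.0835])@n,P[:,2]]
t=B[(abs(B[:,2]-.118)<.006)&(abs(B[:,1])<.03)&(B[:,0]<0)&(B[:,0]>-.14)]
print(s['eef_pos'],'case top z',np.median(t[:,2]),cv2.minAreaRect((t[:,:2]*1000).astype(np.float32)))
print(np.linalg.lstsq(np.c_[t[:,:2],np.ones(len(t))],t[:,2],rcond=None)[0])
s,im2,d2=shot('scene','s6');
a=cv2.resize(im2[170:260,235:365,::-1],(780,540),interpolation=cv2.INTER_CUBIC)
cv2.imwrite('pics/s6c.png',a)
hs=cv2.cvtColor(im2,cv2.COLOR_RGB2HSV);r=((hs[...,0]<8)|(hs[...,0]>172))&(hs[...,1]>90);C=cloud('scene',d2)
m=r&(abs(C[...,0]-.69)<.06)&(abs(C[...,1]+.06)<.06);q=C[m];print(np.c_[(q[:,:2]-[.5827,-.0835])@u,(q[:,:2]-[.5827,-.0835])@n,q[:,2]].round(4).tolist())
E
```

```text
[ 0.51347733 -0.10052582  0.2308683 ] case top z 0.11788817978678956 ((-73.6218032836914, -1.0191354751586914), (27.87742805480957, 68.71646881103516), 89.86197662353516)
[0.01026732 0.00070115 0.11864635]
[[0.1134, -0.0084, 0.0662], [0.1124, -0.0052, 0.0589], [0.1132, -0.0077, 0.0572]]
```

View pics/s6c.png

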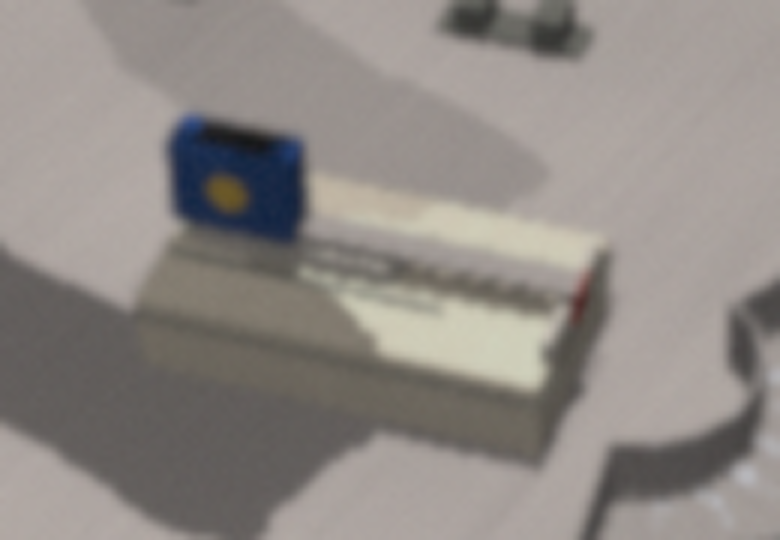

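View pics/w6.png

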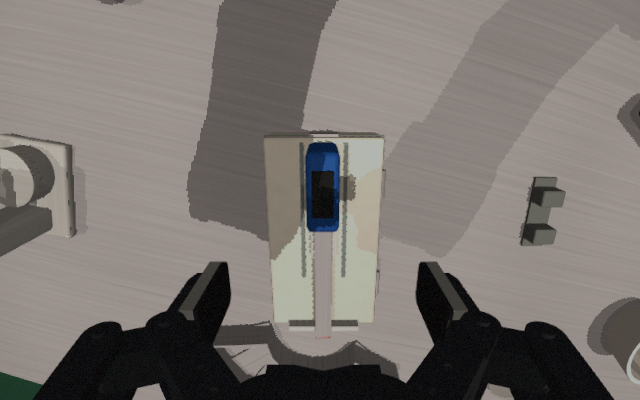

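The case stands flat on the rail: its top is at 118 mm, which is 62 + 56 (a peg still up would lift it). It is at box x -73.6 mm, with the red hook outside the rim (wrist 323,337) and the gripper clear. Handing in.

```bash
python3 -c "
from plant import bot
print(bot.hand_in())"
```

```text
the job is handed in; nothing more can be done
None
```

The medicine box is secured: the smaller blue bar's red hook is over the far rim and its peg is locked in the rail's hole. I handed the job in at about 10 s of the 46 s allowed, and no verdict was reported.

I drew the case back in 1–3 mm steps and found the hole by feel. The pull stopped hard at one point, and the push forward stopped about 4 mm further on, which is the slack of a 10 mm peg in a 14 mm hole. I then let go and raised the gripper clear.

**Last checks:**
- **Case:** it stands on the rail on its own, with its top at 118 mm (62 + 56). Its centre is about 1 mm off the line I had taken for the rail's middle, and it stayed put against the spring.
- **Hook:** it hangs outside the rim at box x of about 113 mm.
- **Force:** the highest wrist reading while pulling was about 13 N (11 N along x). I read it only at the end of each short move, so a brief higher peak between readings would not show.
- **Bystanders:** I went near none of the other things, but took no final measurement of them.

**Small disagreements:**
- **Grip height:** the gripper drifted up while closing and held the case about 8 mm above its middle.
- **Blade tilt:** the wrist camera and the fixed cameras disagreed on the held bar's tilt by 2–3°.

Neither affected the fit.

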